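# Press the red bar's label in the toggle clamp

## Task

The red chocolate bar has a freshly stuck label: take the blue grip of the clamp whose nest holds the red bar, swing its arm over onto the bar and let go, so that the clamp presses the bar by itself for about two seconds. Then swing the arm all the way back open and let go, with the red bar still lying in its nest. Leave the clamp over the cream bar open.

Things in the scene. Friction and masses are not known exactly. Their poses are not given: they have to be found in the camera images.
- red_clamp_grip (a point): Centre of the blue grip at the arm's end on the clamp with the RED bar: a cylinder 26 mm across and 26 mm long along the hinge pin. Pinch its flat end faces (26 mm apart), tool pointing down; the grip turns between the fingers, so the tool can stay pointing down all through the swing. Frame turns with the arm: y along the pin (level), x towards the hinge, which is 155 mm away.
- red_clamp (a joint): Angle of that steel arm: 0 = fully open at its stop, leaning 16 degrees away from the robot, grip 0.20 m above the worktop; 0.28 = upright; 1.85 = closed: level, pad on the bar, grip 52 mm up, on the robot's side. An over-centre spring drives it from about mid swing (0.75 to 0.95) to the nearer end (some 2 N at the grip) and holds it there when let go; shut, it presses the bar with 5 to 6 N.
- red_fixture: Fixed plywood base of that clamp, 170 x 190 x 16 mm, yaw within 17 degrees. Origin: centre of its underside; x away from the robot, z up. Hinge pin along y at x +60, z +52 mm. Its nest (rails 8 mm high) holds the red bar, centred. A twin clamp with the cream bar stands beside it, left or right.
- red_bar: Loose wrapped chocolate bar, red, 62 x 164 x 12 mm, 85 g, flat in the nest with about 4 mm of play, underside 16 mm above the worktop, long side along the hinge pin. Origin: centre of its underside; z up. The rubber pad comes down on its middle.
- cream_clamp (a joint): Angle of the arm of the twin clamp, whose nest holds the CREAM bar; same meaning. It starts fully open (0) and is to stay open.

How it is judged:
By the outcome, as a careful person would: the job done as asked, in the order asked, and still so for the second after the job is handed in, with the robot touching nothing.
It also fails if it takes over 48 s, if anything falls off the work surface, if the arm or the gripper's body presses on something with over 40 N, if the wrist force passes 120 N, or if a joint passes its speed limit or range.

## Robot

A 6-joint arm with a two-finger parallel gripper is mounted at the origin on a cart in front of the work surface, level with it; the furniture and walls round the work are solid. World frame = base frame: x ahead of the robot, y to its left, z up, the work surface at z = 0. Lengths are in mm, angles in rad, forces in N, time in s.
With the tool pointing down it reaches from about 350 to 875 mm from the base axis. Payload 4.2 kg.
Tool frame: the origin (TCP) lies between the finger pads, 19 mm behind the fingertips; this is the grasp point; z points along the fingers, y is the line along which they close (so a half turn about z gives the same grasp; the last joint's range is limited). The gripper opens to 85 mm and grips with 20 to 120 N. Pads are 22 mm wide; open, the fingers measure 114 mm over their backs; the gripper's body (76 mm by 85 mm) begins 54 mm behind the grasp point. The pads swing forward as they close: fully open they stand 13 mm farther back than shut.
Start: joints at [-1.084, 0.385, 0.008, 0, -1.194, -0.259], TCP at [141.164, -608.828, 250.012] pointing down, gripper open.
Joint ranges: [-3.14, 3.14], [-1.21, 2.06], [-1.07, 1.41], [-3.16, 2.05], [-2.99, -0.16], [-3.1, 3.1]. Speed limits (rad/s): [2.79, 2.79, 3.14, 3.14, 3.14, 3.14].

## Interface

Orientations are given as a unit quaternion [x, y, z, w].
In Python, from bench import arm gives the robot as it stands.
- The arm moves only by the tool jog_arm, called after "Emit:" as name(argument=value, ...), one argument or row to a line, values as JSON. Schema: {"type":"object","properties":{"offsets":{"type":"array","items":{"type":"object","properties":{"d":{"type":"array","items":{"type":"number"},"minItems":3,"maxItems":3},"rotvec":{"type":"array","items":{"type":"number"},"minItems":3,"maxItems":3}},"additionalProperties":false},"minItems":1,"maxItems":10},"aperture":{"type":"number"},"only":{"type":"string"},"quiet":{"type":"boolean"},"lines":{"type":"string"}},"required":["offsets"],"additionalProperties":false}. offsets is a list of rows, 1 to 10 of them, each an object with the fields d (a list: dx, dy, dz in mm), rotvec (a list: a rotation vector rx, ry, rz in rad); a field left out counts as zero; each row is the pose to reach, as a shift and turn from the pose commanded when the call began, along the tool's axes at that moment; what a row does not reach only later rows make up. A row lasts 1/10 s, in which the tool goes at most 50 mm and 0.15 rad, less where a joint would pass 70% of its speed; a pose out of reach is approached as far as the arm can. aperture is the finger opening in mm, set as the call begins (left out keeps the last). The fingers move at their own pace and stop on an object; the grip force is fixed at half the most. Time passes only in rows, so rows that do not move let the fingers close. The tool returns the time, the measured TCP pose, the force, the opening and the grip force at its end. only (a regular expression) keeps the lines of the reply that match it, lines (a string "A,B") keeps lines A to B, and quiet returns only ok. Input that does not fit is refused with a message, and nothing moves.
- arm.read_state(): the state, without advancing time (a new reading comes with each control period).
- arm.get_image(name): name is "scene" or "side" or "wrist"; returns the picture (400x640x3 uint8, blue, green, red); there is no depth.
- arm.get_calibration(name): a dict with "K" (3x3 intrinsics, pixels), "rvec" (rotation vector, rad) and "tvec" (3), from world to camera coordinates, as OpenCV has them. Camera axes: x right, y down, z forward; pixel columns grow to the right and rows downward; lengths in mm; the calibration is good to about 2 mm. A picture is of the moment at which its call begins: read the wrist's pose just before it. get_calibration takes no time and is no camera call; for the wrist camera it gives the pose at the moment of the call.
- arm.job_done(): hands the job in; it is judged then, once.
The state is a dict: "clock": time; "joints": joint angles; "joint_vel": joint speeds; "joint_efforts": joint torques, N m; "position": TCP position; "ee_rot": TCP orientation; "contact_force": force on the tool from outside, world axes, zero at the start; "wrist_torque": the same for the moment, N m; "gripper_width": finger opening in mm; "grasp_force": force on a finger pad.
Only numpy, scipy, OpenCV 4.12 (cv2) and the standard library are available. Lean on these libraries where they do the work, as an engineer would, in place of code of your own. Each camera call takes 0.05 s, during which the arm holds its last target. There are 200 camera calls.

## Working session

There is one attempt and no reset: what is moved stays moved. The work goes in short steps, Python scripts to look and compute and a tool call to move; the robot and the scene stay as the last step left them, time stands still between calls to the robot, and variables do not carry over. Pictures are saved under pics/ and viewed, at most 10 in all, crops included, and the job is handed in when it is done.

```bash
ls; mkdir -p pics; python3 - <<'E'
from bench import arm
import cv2
for n in("scene","side"):
    cv2.imwrite(f"pics/{n}0.png",arm.get_image(n)); c=arm.get_calibration(n); print(n,c)
s=arm.read_state();print(s["clock"],s["position"],s["ee_rot"])
E
```

```text
bench.py
pics
scene {'K': array([[501.5134167 ,   0.        , 311.74971814],
       [  0.        , 501.5134167 , 208.01045245],
       [  0.        ,   0.        ,   1.        ]]), 'rvec': array([ 0.600779  , -2.59757414,  1.22534868]), 'tvec': array([537.35630704, 294.8468098 , 863.5196552 ])}
side {'K': array([[493.0265468 ,   0.        , 306.08119782],
       [  0.        , 493.0265468 , 200.97613847],
       [  0.        ,   0.        ,   1.        ]]), 'rvec': array([ 2.26967469, -0.03125744,  0.01177143]), 'tvec': array([-618.38057437,  118.47987923, 1006.15856618])}
0.1 [ 141.04298914 -608.39523349  249.0345308 ] [-1.13562875e-01  9.93530335e-01  9.58526316e-04 -1.69847431e-04]
```

View pics/scene0.png

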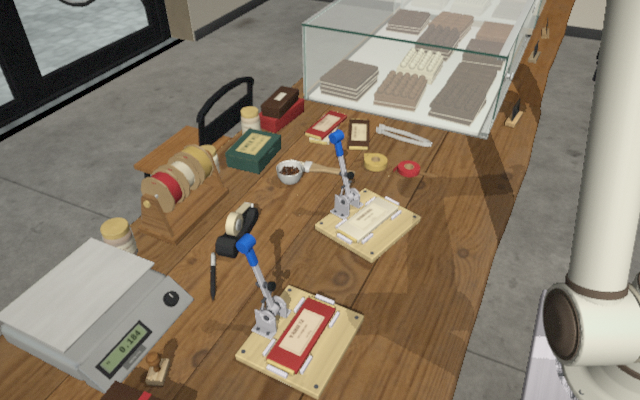

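View pics/side0.png

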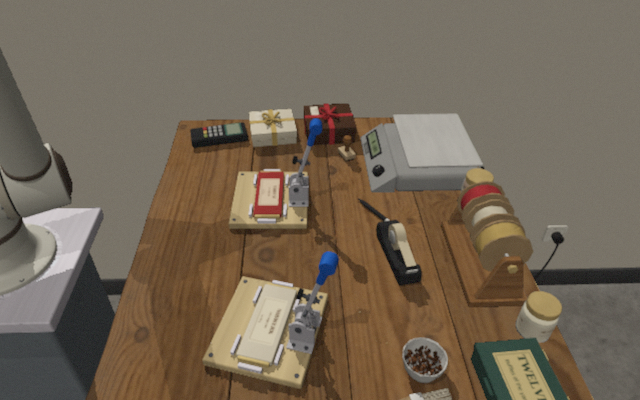

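The red clamp is the one at lower left in the scene image (base about (300,340), grip (247,245)). In the side image its base is at about (270,200) and its grip at (316,132). I'll zoom in on both.

```bash
python3 - <<'E'
import cv2,numpy as np
a=cv2.imread("pics/scene0.png")[225:400,225:375];b=cv2.imread("pics/side0.png")[110:240,220:335]
r=lambda i,f:cv2.resize(i,None,fx=f,fy=f,interpolation=cv2.INTER_CUBIC)
a=r(a,3);b=r(b,3)
o=np.zeros((525,795,3),np.uint8);o[:,:450]=a;o[:390,450:]=b
cv2.imwrite("pics/z.png",o)
for n in("scene","side"):
    i=cv2.cvtColor(cv2.imread(f"pics/{n}0.png"),cv2.COLOR_BGR2HSV)
    m=cv2.inRange(i,(105,170,60),(125,255,255))
    k,l,s,c=cv2.connectedComponentsWithStats(m)
    print(n,[(s[j].tolist(),c[j].round(1).tolist()) for j in range(1,k) if s[j][4]>40])
E
```

```text
scene [([329, 130, 15, 26, 218], [337.1, 141.0]), ([236, 233, 22, 33, 387], [247.0, 247.7])]
side [([308, 119, 14, 27, 231], [314.0, 130.3]), ([317, 252, 21, 33, 410], [326.7, 266.0])]
```

View pics/z.png

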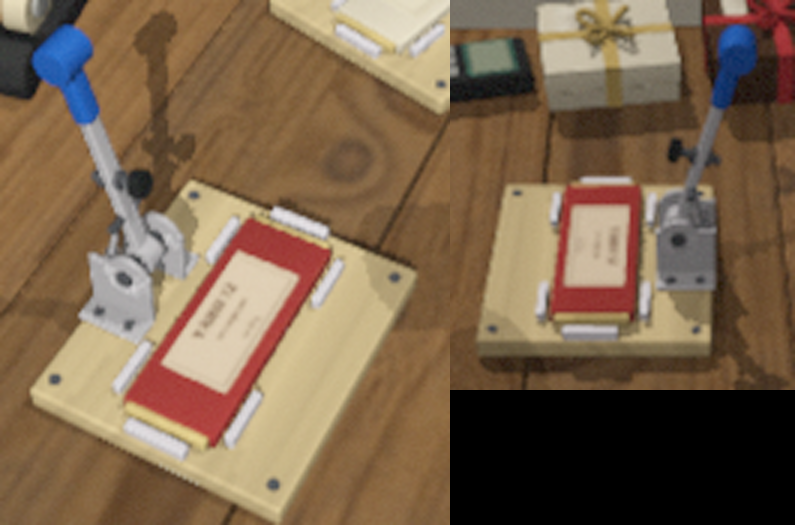

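The zoom shows the base's top corners and the grip head clearly: grip at scene (246,242) and side (315.7,126). I'll fit the pose and triangulate the grip.

```bash
cat > h.py <<'E'
import cv2,numpy as np
from scipy.optimize import least_squares
from scipy.spatial.transform import Rotation as R
from bench import arm
C={n:arm.get_calibration(n) for n in("scene","side")}
def P(n,X): c=C[n]; return cv2.projectPoints(np.array(X,float).reshape(-1,1,3),c["rvec"],c["tvec"],c["K"],None)[0][:,0]
E
python3 - <<'E'
from h import *
S=np.array([(287.7,285.3),(364,315),(317.7,395.7),(236,355.7)]);D=np.array([(307,225),(229.7,225),(238.3,171.3),(308,171.3)])
g=dict(scene=(246,242.3),side=(315.7,126))
loc=np.array([(85,-95,16),(-85,-95,16),(-85,95,16),(85,95,16)],float)
W=lambda p,l:np.atleast_2d(l)@R.from_euler("z",p[2]).as_matrix().T+[p[0],p[1],0]
f=lambda p:np.r_[P("scene",W(p,loc))-S,P("side",W(p,loc))-D].ravel()
for i,nm in((slice(0,8),"scene"),(slice(8,16),"side"),(slice(0,16),"both")):
    r=least_squares(lambda p:f(p)[i],[500,0,0]);print(nm,r.x,np.abs(r.fun).max())
p=r.x;print(f(p).reshape(-1,2).round(1).tolist())
t=least_squares(lambda X:np.r_[(P("scene",X)-g["scene"])[0],(P("side",X)-g["side"])[0]],[p[0]+100,p[1],200]);print("grip tri",t.x,t.fun)
m=W(p,[60+155*np.sin(.279),0,52+155*np.cos(.279)]);print("grip model",m,P("scene",m),P("side",m))
print("bar ctr",W(p,[0,0,16]),"hinge",W(p,[60,0,52]))
E
```

```text
scene [ 5.36281014e+02  1.69554130e+02 -2.86621321e-02] 1.9625220807276662
side [ 5.42156816e+02  1.65530216e+02 -3.00308917e-02] 0.8760017125055697
both [ 5.38736370e+02  1.68336321e+02 -2.77410018e-02] 2.7295265642206914
[[-0.8, -1.9], [-0.3, -1.0], [0.2, -0.5], [-2.7, -1.2], [-0.7, -1.3], [-2.3, -1.2], [-1.3, -0.2], [-1.6, -0.3]]
grip tri [641.35737885 163.58801126 201.848909  ] [-0.72433808 -0.3548143  -0.86885758  0.45489474]
grip model [[641.3830015  165.48807027 201.00635357]] [[244.70854937 243.00062295]] [[314.8026673  126.32094342]]
bar ctr [[538.73637016 168.33632132  16.        ]] hinge [[598.71328474 166.67207469  52.        ]]
```

```bash
cat > d.py <<'E'
# tool-frame shift and turn from the measured pose to a world target (tool down, y along the pin)
import sys; from h import *
s=arm.read_state();T=R.from_quat(s["ee_rot"])
a=-.028;G=R.from_matrix(np.array([[-np.cos(a),-np.sin(a),0],[-np.sin(a),np.cos(a),0],[0,0,-1]]).T.reshape(3,3)) if 0 else R.from_euler("z",a)*R.from_quat([0,1,0,0])
for t in sys.argv[1:]: print(t,T.inv().apply(np.array(t.split(","),float)-s["position"]).round(1),(T.inv()*G).as_rotvec().round(3))
print(s["clock"],s["position"].round(1),s["contact_force"].round(1),s["gripper_width"])
E
python3 d.py 440,-150,300 641,164.5,300
```

```text
440,-150,300 [-394.7  379.2  -50.3] [ 0.002 -0.     0.256]
641,164.5,300 [-661.5  640.2  -49.8] [ 0.002 -0.     0.256]
0.1 [ 141.  -608.4  249. ] [-0.1  0.4 -0.6] 85.41608808281451
```

Emit:
jog_arm(
  offsets=[
    {"d": [-33,32,-25],"rotvec": [0,0,0.02]},
    {"d": [-66,64,-50],"rotvec": [0,0,0.05]},
    {"d": [-99,96,-50],"rotvec": [0,0,0.08]},
    {"d": [-132,128,-50],"rotvec": [0,0,0.1]},
    {"d": [-165,160,-50],"rotvec": [0,0,0.13]},
    {"d": [-198,192,-50],"rotvec": [0,0,0.15]},
    {"d": [-231,224,-50],"rotvec": [0,0,0.18]},
    {"d": [-264,256,-50],"rotvec": [0,0,0.2]},
    {"d": [-297,287,-50],"rotvec": [0,0,0.23]},
    {"d": [-330,320,-50],"rotvec": [0,0,0.256]},
  ],
  aperture=55,
)

```text
clock: 1.1
position: [390.8, -220.8, 299.9]
ee_rot: [0.015, 1.0, 0.0, -0.0]
contact_force: [0.8, -1.0, 0.3]
gripper_width: 55.0
grasp_force: 0.0
```

```bash
python3 d.py 641,164.5,300
```

```text
641,164.5,300 [-2.387e+02  3.925e+02 -1.000e-01] [ 0.    -0.    -0.001]
1.1 [ 390.8 -220.8  299.9] [ 0.8 -1.   0.3] 54.995470476186924
```

Emit:
jog_arm(
  offsets=[
    {"d": [-24,39,0]},
    {"d": [-48,78,0]},
    {"d": [-72,118,0]},
    {"d": [-96,157,0]},
    {"d": [-120,196,0]},
    {"d": [-144,236,0]},
    {"d": [-168,275,0]},
    {"d": [-192,314,0]},
    {"d": [-216,353,0]},
    {"d": [-239,392,0]},
  ],
)

```text
clock: 2.1
position: [640.9, 164.2, 299.4]
ee_rot: [0.014, 1.0, -0.0, -0.001]
contact_force: [0.7, -1.3, 0.8]
gripper_width: 55.2
grasp_force: 0.0
```

Emit:
jog_arm(
  offsets=[
    {},
    {},
  ],
)

```text
clock: 2.3
position: [640.2, 163.4, 298.2]
ee_rot: [0.013, 1.0, -0.001, -0.001]
contact_force: [0.1, 1.1, -0.1]
gripper_width: 55.3
grasp_force: 0.0
```

```bash
python3 d.py 641,164.5,201; python3 - <<'E'
from bench import arm
import cv2
cv2.imwrite("pics/w1.png",arm.get_image("wrist"))
for n in("scene","side"): cv2.imwrite(f"pics/{n}1.png",arm.get_image(n))
from h import *
c=arm.get_calibration("wrist");print(c)
for X in ((641,164.5,201),(641,164.5,214)):print(cv2.projectPoints(np.array([X],float),c["rvec"],c["tvec"],c["K"],None)[0])
E
```

```text
641,164.5,201 [-1.   1.3 97.2] [-0.001 -0.003  0.001]
2.3 [640.2 163.4 298.2] [ 0.1  1.1 -0.1] 55.31388700122468
{'K': array([[299.27446816,   0.        , 318.98594918],
       [  0.        , 299.27446816, 199.12371175],
       [  0.        ,   0.        ,   1.        ]]), 'rvec': array([-2.1012994 , -2.04086176, -0.28330875]), 'tvec': array([-179.1679797 , -660.40110063,  253.85882385])}
[[[323.94707503 207.13428637]]]
[[[324.21407948 212.38277785]]]
```

View pics/w1.png

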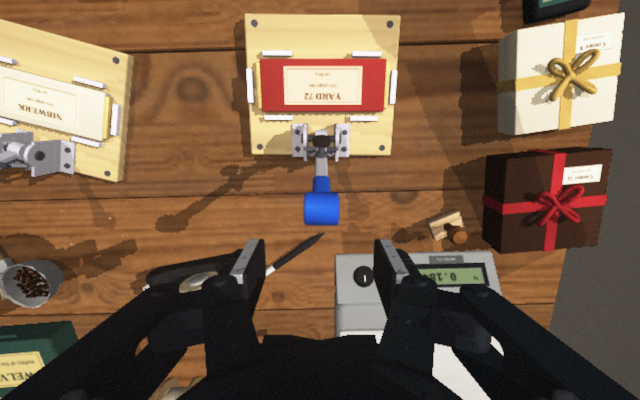

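The wrist view shows the blue grip at about (322,208), against a prediction of (324,207), so the fit is good to about 1 mm. Descending to grasp.

Emit:
jog_arm(
  offsets=[
    {"d": [-1,0,25]},
    {"d": [-1,0,50]},
    {"d": [-1,0,75]},
    {"d": [-1,0,90]},
    {"d": [-1,0,98]},
    {"d": [-1,0,98]},
  ],
)

```text
clock: 3.05
position: [640.7, 161.5, 201.6]
ee_rot: [0.015, 1.0, -0.0, -0.001]
contact_force: [0.3, 0.4, 0.6]
gripper_width: 55.0
grasp_force: 0.0
```

Emit:
jog_arm(
  offsets=[
    {},
    {},
    {},
    {},
    {},
    {},
  ],
  aperture=10,
)

```text
clock: 3.65
position: [642.1, 164.5, 204.2]
ee_rot: [0.014, 1.0, 0.002, 0.002]
contact_force: [-1.2, 4.9, 2.6]
gripper_width: 25.1
grasp_force: 59.8
```

```bash
python3 d.py 641,164.5,201; python3 - <<'E'
import numpy as np
a0=-16*np.pi/180
# tool x = -world x-ish (towards robot +), tool z = down. offsets from open grip
for q in np.arange(0,1.86,.1).tolist()+[1.85]:
    b=q-.279; print(round(q,2),round(155*(np.sin(.279)+np.sin(b)),0),round(155*(np.cos(.279)-np.cos(b)),0))
E
```

```text
641,164.5,201 [ 1.1 -0.1  3.2] [0.004 0.004 0.   ]
3.65 [642.1 164.5 204.2] [-1.2  4.9  2.6] 25.101127001940558
0.0 0.0 0.0
0.1 15.0 -4.0
0.2 30.0 -6.0
0.3 46.0 -6.0
0.4 61.0 -5.0
0.5 77.0 -2.0
0.6 92.0 2.0
0.7 106.0 8.0
0.8 120.0 15.0
0.9 133.0 23.0
1.0 145.0 33.0
1.1 156.0 43.0
1.2 166.0 55.0
1.3 175.0 68.0
1.4 182.0 82.0
1.5 188.0 96.0
1.6 193.0 111.0
1.7 196.0 126.0
1.8 197.0 141.0
1.85 198.0 149.0
```

First call: q 0.1..1.0.

Emit:
jog_arm(
  offsets=[
    {"d": [15,0,-4]},
    {"d": [30,0,-6]},
    {"d": [46,0,-6]},
    {"d": [61,0,-5]},
    {"d": [77,0,-2]},
    {"d": [92,0,2]},
    {"d": [106,0,8]},
    {"d": [120,0,15]},
    {"d": [133,0,23]},
    {"d": [145,0,33]},
  ],
)

```text
clock: 4.65
position: [499.5, 169.6, 174.9]
ee_rot: [0.013, 1.0, 0.004, 0.006]
contact_force: [-6.1, 5.9, 14.2]
gripper_width: 25.1
grasp_force: 67.8
```

```bash
python3 d.py 443.8,171,52
```

```text
443.8,171,52 [ 57.2  -0.9 122.2] [0.007 0.012 0.002]
4.65 [499.5 169.6 174.9] [-6.1  5.9 14.2] 25.061999448063037
```

Emit:
jog_arm(
  offsets=[
    {"d": [14,0,7]},
    {"d": [24,0,19]},
    {"d": [33,0,32]},
    {"d": [40,0,46]},
    {"d": [46,0,60]},
    {"d": [51,0,75]},
    {"d": [54,0,90]},
    {"d": [56,0,103]},
    {"d": [56,0,111]},
    {"d": [56,0,114]},
  ],
)

```text
clock: 5.65
position: [441.4, 171.6, 56.0]
ee_rot: [0.014, 1.0, 0.003, 0.002]
contact_force: [-9.1, 10.5, 1.9]
gripper_width: 25.0
grasp_force: 85.6
```

Emit:
jog_arm(
  offsets=[
    {},
    {},
  ],
)

```text
clock: 5.85
position: [441.4, 171.5, 56.3]
ee_rot: [0.014, 1.0, 0.003, 0.002]
contact_force: [-7.9, 12.0, 1.3]
gripper_width: 25.2
grasp_force: 85.6
```

```bash
python3 d.py 443.8,171,52
```

```text
443.8,171,52 [-2.4 -0.5  4.3] [0.006 0.004 0.001]
5.85 [441.4 171.5  56.3] [-7.9 12.   1.3] 25.196842947758082
```

Emit:
jog_arm(
  offsets=[
    {"d": [3,3,1]},
    {"d": [3,4,3]},
    {"d": [3,4,4]},
    {"d": [3,4,4]},
  ],
)

```text
clock: 6.25
position: [440.9, 172.1, 52.9]
ee_rot: [0.014, 1.0, 0.001, 0.003]
contact_force: [9.5, -9.5, 1.4]
gripper_width: 25.2
grasp_force: 85.5
```

```bash
python3 d.py 443.8,171,52; python3 - <<'E'
from bench import arm
import cv2,numpy as np
a=arm.get_image("scene")[225:400,200:400];b=arm.get_image("side")[110:240,180:340]
r=lambda i:cv2.resize(i,(400,int(i.shape[0]*400/i.shape[1])))
a=r(a);b=r(b);o=np.zeros((350,800,3),np.uint8);o[:a.shape[0],:400]=a;o[:b.shape[0],400:]=b;cv2.imwrite("pics/c1.png",o)
E
```

```text
443.8,171,52 [-2.9 -1.   0.9] [0.002 0.006 0.   ]
6.25 [440.9 172.1  52.9] [ 9.5 -9.5  1.4] 25.248923959597622
```

View pics/c1.png

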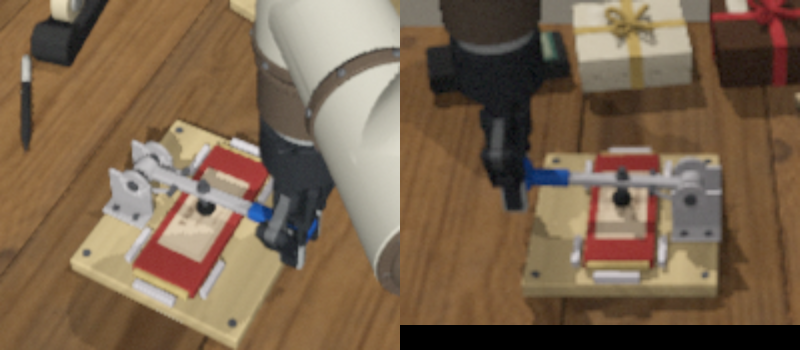

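The arm is down level and the pad sits on the bar's middle. I'll centre the tool, press slightly more, then let go.

Emit:
jog_arm(
  offsets=[
    {"d": [-1,-1,1]},
    {"d": [-1,-2,2]},
    {"d": [-1,-2,3]},
  ],
)

```text
clock: 6.65
position: [440.9, 171.9, 49.4]
ee_rot: [0.014, 1.0, 0.002, 0.003]
contact_force: [4.0, -1.0, 3.0]
gripper_width: 24.9
grasp_force: 85.8
```

Emit:
jog_arm(
  offsets=[
    {},
    {},
    {},
    {},
    {},
  ],
  aperture=50,
)

```text
clock: 7.15
position: [438.0, 170.1, 47.8]
ee_rot: [0.014, 1.0, -0.0, -0.0]
contact_force: [0.4, 0.4, -0.1]
gripper_width: 50.2
grasp_force: 0.0
```

```bash
python3 d.py 441,171,52
```

```text
441,171,52 [-2.9  1.  -4.2] [-0.001 -0.001 -0.   ]
7.15 [438.  170.1  47.8] [ 0.4  0.4 -0.1] 50.17392776782143
```

```bash
python3 - <<'E'
from bench import arm
import cv2,numpy as np
a=arm.get_image("wrist")[0:400,:];b=arm.get_image("side")[130:230,200:320]
r=lambda i:cv2.resize(i,(400,int(i.shape[0]*400/i.shape[1])))
a=r(a);b=r(b);o=np.zeros((350,800,3),np.uint8);o[:a.shape[0],:400]=a;o[:b.shape[0],400:]=b;cv2.imwrite("pics/c2.png",o)
E
```

```text
(no output)
```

View pics/c2.png

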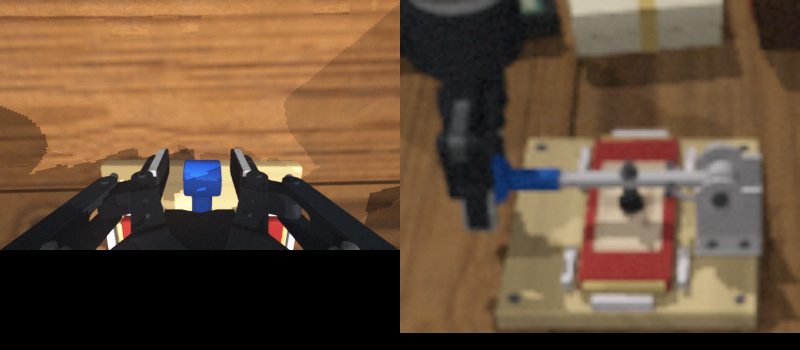

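The grip hangs free between the open fingers (wrist view about (203,178)), and the arm is level with the pad on the bar. I'll wait about two seconds and trim the tool position meanwhile.

Emit:
jog_arm(
  offsets=[
    {},
    {},
    {},
    {},
    {},
    {},
    {},
    {},
    {},
    {},
  ],
  quiet=true,
)

```text
ok
```

Emit:
jog_arm(
  offsets=[
    {"d": [-1,0,-1]},
    {"d": [-2,1,-3]},
    {"d": [-3,1,-4]},
    {"d": [-3,1,-4]},
    {"d": [-3,1,-4]},
    {"d": [-3,1,-4]},
    {"d": [-3,1,-4]},
    {"d": [-3,1,-4]},
  ],
)

```text
clock: 9.05
position: [441.4, 171.1, 51.9]
ee_rot: [0.014, 1.0, -0.0, -0.0]
contact_force: [-0.2, 0.1, -0.1]
gripper_width: 50.0
grasp_force: 0.0
```

Emit:
jog_arm(
  offsets=[
    {},
    {},
    {},
    {},
    {},
  ],
  aperture=10,
)

```text
clock: 9.55
position: [441.5, 171.6, 52.2]
ee_rot: [0.014, 1.0, 0.0, 0.0]
contact_force: [-3.7, 4.5, 3.2]
gripper_width: 25.4
grasp_force: 60.0
```

```bash
python3 d.py 641,164.5,201
```

```text
641,164.5,201 [-199.6   -1.4 -148.7] [ 0.001  0.    -0.   ]
9.55 [441.5 171.6  52.2] [-3.7  4.5  3.2] 25.362699616499153
```

```bash
python3 -c "
from math import *
print([(round(p/10,2),round(-157*(1-cos(p/10))),round(-157*sin(p/10))) for p in range(1,19)])"
```

```text
[(0.1, -1, -16), (0.2, -3, -31), (0.3, -7, -46), (0.4, -12, -61), (0.5, -19, -75), (0.6, -27, -89), (0.7, -37, -101), (0.8, -48, -113), (0.9, -59, -123), (1.0, -72, -132), (1.1, -86, -140), (1.2, -100, -146), (1.3, -115, -151), (1.4, -130, -155), (1.5, -146, -157), (1.6, -162, -157), (1.7, -177, -156), (1.8, -193, -153)]
```

Emit:
jog_arm(
  offsets=[
    {"d": [-1,0,-16]},
    {"d": [-3,0,-31]},
    {"d": [-7,0,-46]},
    {"d": [-12,0,-61]},
    {"d": [-19,0,-75]},
    {"d": [-27,0,-89]},
    {"d": [-37,0,-101]},
    {"d": [-48,0,-113]},
    {"d": [-59,0,-123]},
    {"d": [-72,0,-132]},
  ],
)

```text
clock: 10.55
position: [511.6, 169.2, 182.3]
ee_rot: [0.015, 1.0, -0.0, -0.003]
contact_force: [-2.2, 6.4, -5.3]
gripper_width: 24.8
grasp_force: 59.3
```

```bash
python3 d.py 641,164.5,201
```

```text
641,164.5,201 [-129.4   -0.8  -19.5] [-0.    -0.006 -0.002]
10.55 [511.6 169.2 182.3] [-2.2  6.4 -5.3] 24.822118655053742
```

Emit:
jog_arm(
  offsets=[
    {"d": [-14,0,-8]},
    {"d": [-28,0,-14]},
    {"d": [-43,0,-19]},
    {"d": [-58,0,-23]},
    {"d": [-74,0,-25]},
    {"d": [-90,0,-25]},
    {"d": [-105,0,-24]},
    {"d": [-118,0,-22]},
    {"d": [-126,0,-20]},
    {"d": [-130,0,-18]},
  ],
)

```text
clock: 11.55
position: [643.8, 164.7, 201.7]
ee_rot: [0.014, 1.0, -0.001, -0.0]
contact_force: [-0.9, -0.6, 3.2]
gripper_width: 24.8
grasp_force: 61.6
```

Emit:
jog_arm(
  offsets=[
    {},
    {},
  ],
)

```text
clock: 11.75
position: [643.1, 164.8, 201.9]
ee_rot: [0.014, 1.0, -0.0, -0.0]
contact_force: [-0.2, -2.3, 0.3]
gripper_width: 24.8
grasp_force: 61.2
```

```bash
python3 d.py 641,164.5,201
```

```text
641,164.5,201 [ 2.1 -0.3  0.9] [-0.001 -0.    -0.   ]
11.75 [643.1 164.8 201.9] [-0.2 -2.3  0.3] 24.785423197684317
```

Back at the open stop. I'll let go, retreat straight up, and check.

Emit:
jog_arm(
  offsets=[
    {},
    {},
    {},
    {},
    {},
  ],
  aperture=55,
)

```text
clock: 12.25
position: [643.4, 165.7, 202.1]
ee_rot: [0.014, 1.0, 0.0, 0.0]
contact_force: [-0.2, 0.1, 0.5]
gripper_width: 55.1
grasp_force: 0.0
```

Emit:
jog_arm(
  offsets=[
    {"d": [0,0,-20]},
    {"d": [0,0,-45]},
    {"d": [0,0,-75]},
    {"d": [0,0,-110]},
    {"d": [0,0,-140]},
    {"d": [0,0,-140]},
    {"d": [0,0,-140]},
    {"d": [0,0,-140]},
    {"d": [0,0,-140]},
    {"d": [0,0,-140]},
  ],
)

```text
clock: 13.25
position: [643.2, 165.4, 340.8]
ee_rot: [0.014, 1.0, -0.0, -0.001]
contact_force: [-0.4, -0.0, 0.4]
gripper_width: 55.1
grasp_force: 0.0
```

```bash
python3 - <<'E'
from bench import arm
import cv2,numpy as np
a=arm.get_image("wrist");b=arm.get_image("side")
r=lambda i:cv2.resize(i,(400,int(i.shape[0]*400/i.shape[1])))
b=b[100:400,160:400]
a=r(a);b=r(b);o=np.zeros((500,800,3),np.uint8);o[:a.shape[0],:400]=a;o[:b.shape[0],400:]=b;cv2.imwrite("pics/c3.png",o)
E
```

```text
(no output)
```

View pics/c3.png

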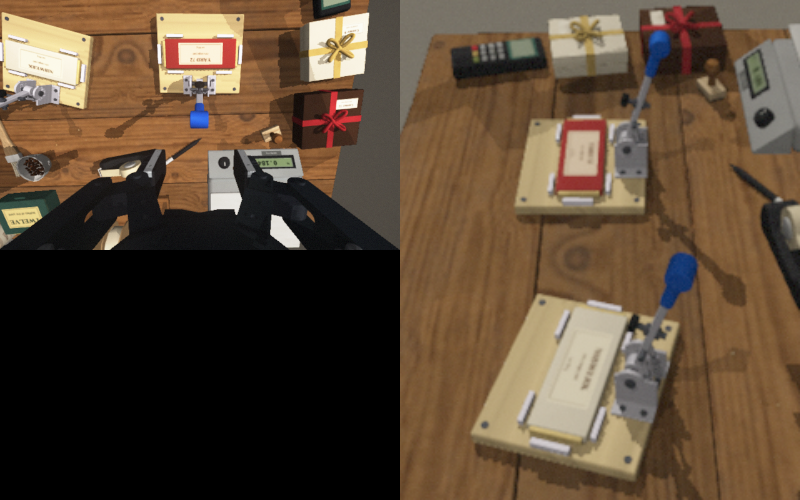

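Both clamps are open, with the red grip at about (657,45) in the side crop. The red bar lies in its nest, and the gripper is clear of everything.

```bash
python3 -c "
from bench import arm
print(arm.job_done())"
```

```text
the job is handed in; nothing more can be done
None
```

I handed the job in at about 13 s: the red clamp pressed its bar by itself for a little over two seconds, then was swung fully open and released with the red bar still in its nest, and the cream clamp stayed open.

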